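Pack a two-layer sample case and snap its divider home

ROBOT

A 7-joint arm with a two-finger parallel gripper is mounted at the origin on the work surface. World frame = base frame: x ahead of the robot, y to its left, z up, the work surface at z = 0. Lengths are in m, angles in rad, forces in N, time in s.
With the tool pointing down it reaches from about 0.4 to 0.85 m from the base axis. Payload 10.4 kg.
Tool frame: the origin (TCP) lies midway between the tips of the shut fingers; the grasp point (between the pads) lies 19 mm behind it (manip.tcp_to_grasp is the distance from the TCP to the grasp point, in m); z points along the fingers, y is the line along which they close (so a half turn about z gives the same grasp; the last joint's range is limited). The gripper opens to 85 mm and grips with 20 to 120 N. Pads are 22 mm wide; open, the fingers measure 114 mm over their backs; the gripper's body (76 mm by 85 mm) begins 54 mm behind the grasp point. The pads swing forward as they close: fully open they stand 13 mm farther back than shut.
Start: joints at [-1.346, 0.332, -0.065, 1.46, 0.022, 1.35, -0.088], TCP at [0.153, 0.606, 0.231] pointing down, gripper open.
Joint ranges: [-2.6, 2.6], [-0.5, 2.12], [-1.47, 1.34], [0.16, 2.42], [-1.27, 4.41], [0.06, 2.06], [-2.6, 2.6]. Speed limits (rad/s): [2.22, 2.22, 2.79, 2.79, 3.14, 3.14, 3.14].

INTERFACE

Orientations are given as a unit quaternion [x, y, z, w].
In Python, from workcell import manip gives the robot as it stands.
- The arm moves only by the shell command python3 -m jog 'ROWS' [FORCE]. ROWS is a JSON object of lists of equal length, an entry for each row: "offset": the shift along the world's x, y, z in m, a list of three; "yaw": the turn about the world's z in degrees; "jaw": the closure, from 0 (fully open) to 1 (shut). A call has 1 to 20 rows; each row shifts and turns the commanded pose from where the row before left it; what a row does not reach is not made up. A row lasts 1/12 s, in which the tool goes at most 41.7 mm and 7.16 degrees, less where a joint would pass 70% of its speed; a pose out of reach is approached as far as the arm can. A call is refused whole if a number of a shift passes 0.0417 or a number of a turn 7.16, either way. A call with a gripper value outside its range is refused whole. The fingers move at their own pace and stop on an object; FORCE is the grip in N (left out, the last holds). Time passes only in rows, so rows that do not move let the fingers close. It gives the time, the measured TCP pose, the force, the opening and the grip force at its end, in the units of the state.
- manip.get_obs(): the state, without advancing time (a new reading comes with each control period).
- manip.camera(name): name is "scene" or "top" or "wrist"; returns a dict with "frame" (384x512x3 uint8, red, green, blue), "camera_matrix" (3x3 intrinsics, pixels), "eye" and "attitude" of the camera in the world; the wrist camera has in their place "hand_eye" (4x4, takes a point from camera to tool coordinates, whose origin is the TCP and whose axes are the flange's). Camera axes: x right, y up, looking along -z (the intrinsics and any distortion apply to the point x, -y, -z); pixel columns grow to the right and rows downward; lengths in m; the calibration is good to about 2 mm. The wrist camera is an equidistant fisheye: a pixel r from the principal point sees the ray r / f radians off the axis. A picture is of the moment at which its call begins: read the wrist's pose just before it. There is no depth.
- manip.hand_in(): hands the job in; it is judged then, once.
Trained networks look in a picture, given as the dict that the camera call returned (one of the last four; its "shot" number tells which), for a name from the list of things; names that differ only in an ending like _2 or _b are one class to them, and where a whole thing is asked for, a point or a joint stands for the part that bears it (a point fixed in the world has none). Each returns a list of dicts, best first, with "score" (0 to 1); they miss things now and then, are a little off and sometimes report something else, mostly with a low value. They report only what shows in the picture. A call takes as long as a camera call.
- manip.masks_of(picture, name): "region" (384x512 bool, what is visible of it).
- manip.tip_of(picture, name): "at" ([x, y, z] in m, in world coordinates, good to about 4 mm: a listed point, or the origin of a listed thing).
The state is a dict: "clock": time; "joint_pos": joint angles; "joint_velocities": joint speeds; "tau": joint torques, N m; "position": TCP position; "ee_rot": TCP orientation; "ft_force": force on the tool from outside, world axes, zero at the start; "torque": the same for the moment, N m; "grip_width": opening from 0.0 (shut) to 1.0 (fully open); "grasp_force": force on a finger pad.
Only numpy, scipy, OpenCV 4.12 (cv2) and the standard library are available. Lean on these libraries where they do the work, as an engineer would, in place of code of your own. Each camera call takes 0.05 s, during which the arm holds its last target. There are 200 camera calls.

TASK

Pack the sample case: stand every amber vial upright in a cavity of its own in the bottom of the case, and only then lay the blue divider board over the four standoffs and press it down evenly until it has snapped past the catches of all four and sits fully down on their shoulders. Then stand the two red-lidded jars upright in the divider's two pockets. Leave the clear vial and everything else on the bench where it is.

Things in the scene. Friction and masses are not known exactly. Their poses are not given: they have to be found in the camera images.
- case: the sample case, fixed to the bench: grey base plate 92 (own x) x 212 (own y) x 6 mm. Origin: centre of its underside, on the bench. On the plate a white block, its top 22 mm above the bench, with four square cavities in a row along own y, 27 x 27 mm, 16 mm deep. Four snap standoffs at own (+-30, +-90) mm (see standoff0 and 1). The case looks the same after half a turn
- standoff0 (a point): centre of the shoulder of the standoff at own (-30, -90) mm, 56 mm above the bench. Each standoff: metal column 15 mm thick up to the shoulder, then a white 9 mm thick guide post, straight to 74 mm above the bench, tapering to a 3 mm tip at 82 mm. An orange sprung catch sticks out of the post along own y, away from the case's middle, to 8.5 mm from the axis, 63 to 70 mm above the bench
- standoff1 (a point): same at own (-30, +90) mm. A catch has a sloping top and a flat underside. The divider laid over the posts rests loosely on the catches, its underside 66 to 70 mm above the bench; pushed down with about 3 to 7 N per standoff (6 to 14 N for an end's two together) it snaps past them and lands on the shoulders, underside at 56 mm, top face at 62 mm
- cavity0 (a point): centre of the floor of the first cavity, at own (0, -54, 6) mm of the case; the floors of the others are centred at own (0, -18, 6), (0, 18, 6) and (0, 54, 6) mm
- divider: the divider board: blue plate 84 (own x) x 206 (own y) x 6 mm, about 150 g, lying knob up. Origin: centre of its underside. Four 11 mm square through holes at own (+-30, +-90) mm. In the middle a white grip block 16 (x) x 26 (y) mm, its top 36 mm above the underside. Yellow press marks at own (0, +-83) mm, midway between the holes of each end. Fits either way round
- hole0 (a point): centre, at the board's underside, of the divider's hole at own (-30, -90) mm; 56 mm above the bench when the board is fully down there
- hole1 (a point): centre, at the board's underside, of the divider's hole at own (-30, 90) mm; 56 mm above the bench when the board is fully down there
- hole2 (a point): centre, at the board's underside, of the divider's hole at own (30, -90) mm; 56 mm above the bench when the board is fully down there
- hole3 (a point): centre, at the board's underside, of the divider's hole at own (30, 90) mm; 56 mm above the bench when the board is fully down there
- pocket0 (a point): centre of the floor (the plate's top face) of the divider's jar pocket at own (0, -38) mm; square, 40 x 40 mm inside, walls 3 mm thick and 15 mm high
- pocket1 (a point): centre of the floor (the plate's top face) of the divider's jar pocket at own (0, 38) mm; square, 40 x 40 mm inside, walls 3 mm thick and 15 mm high
- vial0: an amber glass vial with a silver cap (may be absent), 22.5 mm diameter, 46 mm high, 35 g, standing on the bench. Origin: centre of its underside, z up
- vial1: an amber glass vial with a silver cap (may be absent), 22.5 mm diameter, 46 mm high, 35 g, standing on the bench. Origin: centre of its underside, z up
- vial2: an amber glass vial with a silver cap (may be absent), 22.5 mm diameter, 46 mm high, 35 g, standing on the bench. Origin: centre of its underside, z up
- vial3: an amber glass vial with a silver cap (may be absent), 22.5 mm diameter, 46 mm high, 35 g, standing on the bench. Origin: centre of its underside, z up
- jar0: a white jar with a red lid, 36 mm diameter, 42 mm high, about 60 g, bottom-heavy, standing on the bench. Origin: centre of its underside, z up
- jar1: a white jar with a red lid, 36 mm diameter, 42 mm high, about 60 g, bottom-heavy, standing on the bench. Origin: centre of its underside, z up
- clear_vial: an empty, clear, uncapped vial of the same size as the amber ones; not part of the job. Origin: centre of its underside
- mouse: black computer mouse, 105 x 62 x 30 mm, a bystander. Origin: centre of its underside
- beaker: glass beaker, 64 mm diameter, 85 mm high, a bystander. Origin: centre of its underside
- solvent: amber solvent bottle, 68 mm diameter, 150 mm high, a bystander. Origin: centre of its underside
- crucible: white ceramic pot, 40 mm diameter, 30 mm high, a bystander. Origin: centre of its underside

How it is judged:
By the outcome, as a careful person would: the job done as asked, in the order asked, and still so for the second after the job is handed in, with the robot touching nothing.
Of vial0, vial1, vial2, vial3 only 2 to 4 are there at a start; the rules pass over those that are not, and their reading is None.
At some moment in a run one of jar0, jar1, divider may be knocked a few centimetres aside while the robot is not near it.
It also fails if it takes over 210 s, if anything falls off the work surface, if the arm or the gripper's body presses on something with over 40 N, if the wrist force passes 120 N, or if a joint passes its speed limit or range.

## Working session

There is one attempt and no reset: what is moved stays moved. The work goes in short steps, Python scripts to look and compute and a shell command to move; the robot and the scene stay as the last step left them, time stands still between calls to the robot, and variables do not carry over. Pictures are saved under pics/ and viewed, at most 14 in all, crops included, and the job is handed in when it is done.

```bash
ls; mkdir -p pics; cat > h.py <<'E'
import numpy as np, cv2
from workcell import manip
from scipy.spatial.transform import Rotation as R
def save(p,n): cv2.imwrite(n,cv2.cvtColor(p["frame"],cv2.COLOR_RGB2BGR))
def look(p,names,k=4,mins=0.3):
    for n in names:
        for d in manip.tip_of(p,n)[:k]:
            if d["score"]>=mins: print(n,np.round(np.array(d["at"])*1000,1),round(d["score"],2))
E
python3 - <<'E'
from h import *
o=manip.get_obs(); print({k:np.round(v,3) for k,v in o.items()})
print(manip.tcp_to_grasp)
a=["case","standoff0","standoff1","cavity0","divider","hole0","hole1","pocket0","pocket1","vial0","jar0","clear_vial","mouse","beaker","solvent","crucible"]
for c in ["top","scene"]:
    p=manip.camera(c); save(p,f"pics/{c}0.png"); print(c,p["eye"],p["attitude"],p["camera_matrix"]); look(p,a)
print(manip.camera("wrist")["hand_eye"])
E
```

```text
pics
{'clock': np.float64(0.0), 'joint_pos': array([-1.346,  0.333, -0.065,  1.461,  0.022,  1.35 , -0.088]), 'joint_velocities': array([ 0.001, -0.   ,  0.   ,  0.002,  0.001, -0.001,  0.001]), 'tau': array([ 0.0000e+00, -6.2543e+01,  5.0000e-02, -3.9161e+01,  1.6000e-02,
        1.0000e-02, -0.0000e+00]), 'position': array([0.153, 0.606, 0.231]), 'ee_rot': array([ 0.124,  0.992, -0.001, -0.   ]), 'ft_force': array([ 0.327,  0.504, -0.164]), 'torque': array([ 0.007,  0.056, -0.003]), 'grasp_force': np.float64(0.0), 'grip_width': np.float64(0.997)}
0.0187
top [ 0.36380068 -0.03398177  1.223911  ] [ 0.0808593  -0.07962157 -0.67666544  0.727493  ] [[463.57494009   0.         256.67536234]
 [  0.         463.57494009 190.0002254 ]
 [  0.           0.           1.        ]]
case [599.3 -27.3   1.2] 0.8
standoff0 [ 790.3 -104.2    1. ] 0.72
standoff0 [ 569.8 -112.    57.5] 0.65
standoff1 [ 790.3 -104.2    1. ] 0.72
standoff1 [ 569.8 -112.    57.5] 0.65
cavity0 [597.6 -75.8   5.6] 0.78
cavity0 [ 4.537e+02  1.022e+02 -1.000e-01] 0.53
divider [ 487.2 -316.1   -0.8] 0.59
hole0 [ 526.2 -405.5 
[... 1685 characters left out ...]
.916e+02 -3.530e+02 -4.000e-01] 0.67
vial0 [553.9 359.3   5.1] 0.59
vial0 [462.2 217.    0.8] 0.55
vial0 [450.   94.2   2. ] 0.55
vial0 [544.7 255.   -0.9] 0.49
jar0 [436.6 -47.8  -2.1] 0.71
clear_vial [633.9 261.1  -2.2] 0.46
mouse [ 666.  -347.3   -0.7] 0.96
beaker [770.9  91.6  -2.7] 0.56
beaker [ 570.4 -119.5   56.7] 0.36
solvent [ 786.8 -105.6    3.2] 0.68
crucible [704.8 391.   -0.8] 0.79
crucible [448.  326.7   2. ] 0.51
[[ 6.10191668e-04  9.58889574e-01  2.83778808e-01  7.17396231e-02]
 [ 9.99999581e-01 -7.78871116e-04  4.81572186e-04 -1.25716735e-03]
 [ 6.82801666e-04  2.83778396e-01 -9.58889647e-01 -1.42639875e-01]
 [ 0.00000000e+00  0.00000000e+00  0.00000000e+00  1.00000000e+00]]
```

View pics/top0.png

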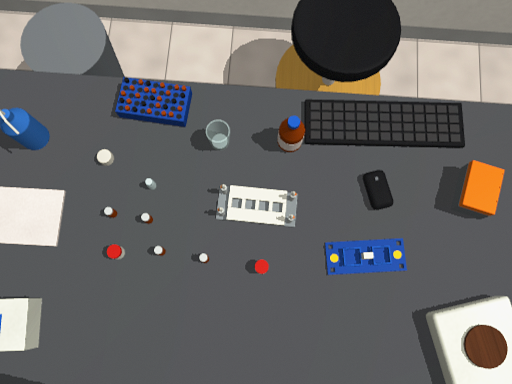

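View pics/scene0.png

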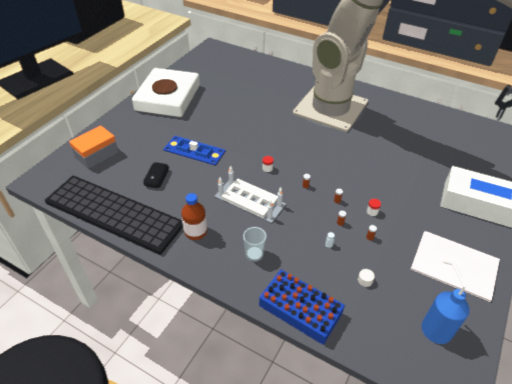

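The top view shows four amber vials at about (110,212), (146,218), (158,250) and (203,258), and the clear one at (150,184). The jars are at (114,252) and (261,266), the case at (257,205) and the divider at (366,256). The scene view agrees. I'll move over the vials with the jaw line along the case's x.

```bash
python3 -m jog '{"offset":[[0.028,-0.0244,0],[0.028,-0.0244,0],[0.028,-0.0244,0],[0.028,-0.0244,0],[0.028,-0.0244,0],[0.028,-0.0244,0],[0.028,-0.0244,0],[0.028,-0.0244,0],[0.028,-0.0244,0],[0.028,-0.0244,0],[0.028,-0.0244,0],[0.028,-0.0244,0],[0.028,-0.0244,0],[0.028,-0.0244,0],[0,0,0],[0,0,0]],"yaw":[-5.6,-5.6,-5.6,-5.6,-5.6,-5.6,-5.6,-5.6,-5.6,-5.6,-5.6,-5.6,-5.6,-5.6,0,0],"jaw":[0,0,0,0,0,0,0,0,0,0,0,0,0,0,0,0]}' 40
cat >> h.py <<'E'
def ray(p,o,uv):
    "wrist fisheye pixel -> world origin, direction"
    K=p["camera_matrix"]; H=np.array(p["hand_eye"])
    m=(np.array(uv)-K[:2,2])/K[0,0]; th=np.hypot(*m); s=np.sin(th)/max(th,1e-9)
    d=np.array([m[0]*s,-m[1]*s,-np.cos(th)])
    Rw=R.from_quat(o["ee_rot"]).as_matrix()
    return o["position"]+Rw@H[:3,3], Rw@H[:3,:3]@d
def hit(p,o,uv,z):
    e,d=ray(p,o,uv); return e+d*(z-e[2])/d[2]
def proj(p,o,X):
    K=p["camera_matrix"]; H=np.array(p["hand_eye"]); Rw=R.from_quat(o["ee_rot"]).as_matrix()
    c=H[:3,:3].T@(Rw.T@(np.array(X)-o["position"])-H[:3,3]); d=np.array([c[0],-c[1],-c[2]])
    th=np.arctan2(np.hypot(d[0],d[1]),d[2]); ph=np.arctan2(d[1],d[0])
    return K[:2,2]+K[0,0]*th*np.array([np.cos(ph),np.sin(ph)])
def wrist(n=None):
    o=manip.get_obs(); p=manip.camera("wrist")
    if n: save(p,n)
    return o,p
E
python3 - <<'E'
from h import *
o,p=wrist("pics/w1.png"); print(np.round(o["position"],4),np.round(o["joint_pos"],2),R.from_quat(o["ee_rot"]).as_euler('zyx',degrees=True))
look(p,["vial0","jar0","clear_vial","case","standoff0","cavity0"],6)
E
```

```text
clock: 3.08
position: [0.5468, 0.2619, 0.2312]
ee_rot: [0.725, 0.689, -0.0, 0.001]
ft_force: [-0.2, -0.4, 0.6]
grip_width: 1.0
grasp_force: 0.0
[0.5468 0.2619 0.2312] [-0.84  0.3   0.39  1.53 -0.11  1.33 -0.48] [-8.71387606e+01  2.99724123e-02  1.79944553e+02]
vial0 [467.1 213.1   5.4] 0.9
vial0 [454.2  99.5   0.5] 0.82
vial0 [549.3 355.2  -2.1] 0.77
vial0 [546.4 253.1  -1.9] 0.7
jar0 [451.9 329.2   1. ] 0.72
jar0 [550.4 353.2   1.8] 0.47
clear_vial [638.  262.7  -1.8] 0.87
case [ 5.989e+02 -2.780e+01  4.000e-01] 0.86
case [701.  395.4  -2.4] 0.72
standoff0 [572.6  69.9  56.4] 0.67
```

View pics/w1.png

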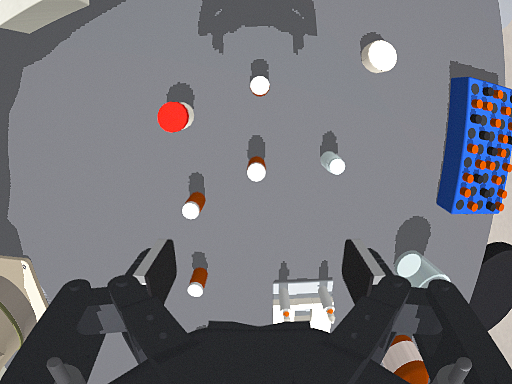

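The wrist view shows vial caps at (260,85), (257,172), (191,210) and (196,289), a jar lid at (174,116), and the case's near end at (303,300). I'll measure the caps at z = 46 mm and the lid at z = 42 mm by colour.

```bash
cat >> h.py <<'E'
def blob(p,uv,kind="white",rad=22):
    f=p["frame"].astype(int); r,g,b=f[...,0],f[...,1],f[...,2]
    m=(f.min(2)>170) if kind=="white" else (r>120)&(g<70)&(b<70)
    n,l,s,c=cv2.connectedComponentsWithStats(m.astype(np.uint8))
    ok=[i for i in range(1,n) if s[i,4]>25]
    i=min(ok,key=lambda i:np.hypot(*(c[i]-uv))); 
    if np.hypot(*(c[i]-uv))>rad: return None
    x,y,w,h,a=s[i]; return c[i],(w,h,a)
E
python3 - <<'E'
from h import *
o,p=wrist()
for uv,k,z in [((260,85),"white",.046),((257,172),"white",.046),((191,210),"white",.046),((196,289),"white",.046),((174,116),"red",.042)]:
    q=blob(p,uv,k); print(q, q and np.round(hit(p,o,q[0],z)*1000,1))
E
```

```text
(array([262.22648084,  88.13937282]), (np.int32(20), np.int32(19), np.int32(287))) [552.4 354.8  46. ]
(array([257.92753623, 174.83695652]), (np.int32(19), np.int32(19), np.int32(276))) [543.5 258.   46. ]
(array([192.0952381 , 212.88744589]), (np.int32(17), np.int32(17), np.int32(231))) [462.6 214.9  46. ]
(array([196.05555556, 291.7654321 ]), (np.int32(16), np.int32(14), np.int32(162))) [452.3  99.6  46. ]
(array([175.11836735, 118.59727891]), (np.int32(31), np.int32(31), np.int32(735))) [452.3 327.4  42. ]
```

```bash
python3 -m jog '{"offset":[[-0.0033,-0.0039,-0.03],[0,0,-0.04],[0,0,-0.04],[0,0,-0.03],[0,0,-0.02],[0,0,0]],"yaw":[0,0,0,0,0,0],"jaw":[0,0,0,0,0,0]}' 40
python3 - <<'E'
from h import *
o,p=wrist()
print(np.round(o["position"]*1000,1))
for d in manip.tip_of(p,"vial0")[:5]: print(np.round(np.array(d["at"])*1000,1),d["score"])
a=proj(p,o,[.5435,.258,.046]); print(a); q=blob(p,a,rad=40); print(q, q and np.round(hit(p,o,q[0],.046)*1000,1))
E
```

```text
clock: 3.98
position: [0.5391, 0.2595, 0.0668]
ee_rot: [0.723, 0.691, -0.004, -0.001]
ft_force: [-0.5, -0.2, 0.2]
grip_width: 1.004
grasp_force: 0.0
[539.1 259.5  66.8]
[542.7 254.8  -0.7] 0.61
[462.  213.2   1.8] 0.42
[266.06059906 228.71214554]
(array([266.53079507, 227.69316909]), (np.int32(35), np.int32(35), np.int32(893))) [543.8 258.7  46. ]
```

```bash
python3 -m jog '{"offset":[[0.002,0,-0.02],[0.001,0,-0.02],[0,0,-0.009],[0,0,0],[0,0,0],[0,0,0]],"yaw":[0,0,0,0,0,0],"jaw":[0,0,0,0,0,0]}' 40
```

```text
clock: 4.58
position: [0.5459, 0.261, 0.0242]
ee_rot: [0.723, 0.691, 0.001, 0.0]
ft_force: [0.1, -0.1, -0.4]
grip_width: 1.003
grasp_force: 0.0
```

```bash
python3 -m jog '{"offset":[[-0.002,-0.002,-0.006],[0,0,0],[0,0,0]],"yaw":[0,0,0],"jaw":[0,0,0]}' 40; python3 -m jog '{"offset":[[0,0,0],[0,0,0],[0,0,0],[0,0,0],[0,0,0],[0,0,0],[0,0,0],[0,0,0]],"yaw":[0,0,0,0,0,0,0,0],"jaw":[0.5,1,1,1,1,1,1,1]}' 40
```

```text
clock: 4.83
position: [0.5428, 0.2583, 0.0165]
ee_rot: [0.723, 0.691, 0.0, -0.0]
ft_force: [0.5, 0.1, -0.5]
grip_width: 0.999
grasp_force: 0.0
clock: 5.5
position: [0.5431, 0.2585, 0.0165]
ee_rot: [0.723, 0.691, 0.0, 0.0]
ft_force: [-0.2, 0.4, 2.0]
grip_width: 0.249
grasp_force: 39.1
```

```bash
python3 -m jog '{"offset":[[0,0,0.03],[0,0,0.04],[0.005,-0.02,0.035],[0.01,-0.035,0.02],[0.01,-0.038,0.01],[0.01,-0.038,0],[0.01,-0.038,0],[0.01,-0.035,0],[0.002,-0.024,0],[0,0,0],[0,0,0]],"yaw":[0,0,0,0,0,0,0,0,0,0,0],"jaw":[1,1,1,1,1,1,1,1,1,1,1]}' 40
python3 - <<'E'
from h import *
o,p=wrist("pics/w2.png"); print(np.round(o["position"]*1000,1))
look(p,["case","standoff0","cavity0","vial0"],6)
E
```

```text
clock: 6.42
position: [0.5999, 0.0284, 0.1512]
ee_rot: [0.724, 0.69, -0.0, 0.0]
ft_force: [-0.1, 1.1, -1.3]
grip_width: 0.249
grasp_force: 39.3
[599.9  28.4 151.2]
case [600.2 -25.8   1.9] 0.81
standoff0 [ 568.3 -116.7   60. ] 0.68
standoff0 [568.7  70.   56. ] 0.56
vial0 [ 4.522e+02  1.014e+02 -2.000e-01] 0.92
vial0 [465.6 211.6   5. ] 0.86
vial0 [601.7  24.7 135.7] 0.71
```

View pics/w2.png

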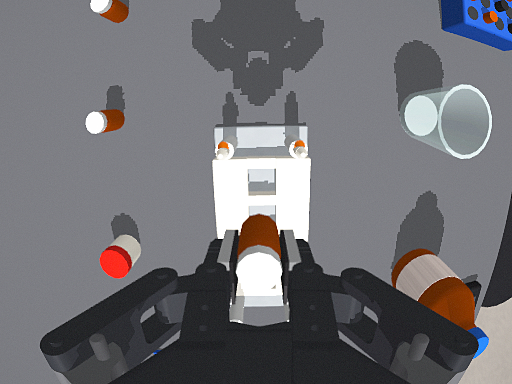

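The view shows the vial held upright in the jaws, with the case beyond it: orange catches at (223,150) and (299,145), visible cavities at (262,180) and (262,218). The gripper hides the far half, so I'll look again from over the far end.

```bash
python3 -m jog '{"offset":[[0,-0.03,0.01],[0,-0.04,0.02],[0,-0.04,0.01],[0,-0.04,0],[0,-0.02,0],[0,0,0],[0,0,0]],"yaw":[0,0,0,0,0,0,0],"jaw":[1,1,1,1,1,1,1]}' 40
python3 - <<'E'
from h import *
o,p=wrist("pics/w3.png"); print(np.round(o["position"]*1000,1))
look(p,["case","standoff0","cavity0"],6)
cv2.imwrite("pics/w3c.png",cv2.resize(cv2.imread("pics/w3.png")[60:320,160:400],None,fx=2.3,fy=2.3,interpolation=cv2.INTER_CUBIC))
E
```

```text
clock: 7.25
position: [0.5999, -0.1376, 0.19]
ee_rot: [0.724, 0.69, -0.0, 0.0]
ft_force: [0.0, 0.0, 0.2]
grip_width: 0.254
grasp_force: 39.3
[ 599.9 -137.6  190. ]
case [597.6 -26.2  -1. ] 0.62
standoff0 [ 480.8 -277.2    4.2] 0.61
cavity0 [601.3 -77.3   8.7] 0.86
```

View pics/w3c.png

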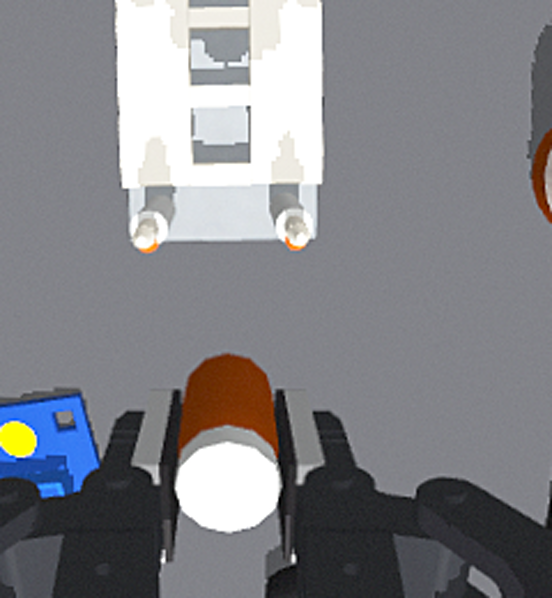

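The crop shows the case's −y end. The plate corners are at about (129,243) and (316,240) in crop pixels, and the first cavity's near corners at (191,163) and (251,163). The vial is held upright. I'll fit the case pose and overlay the fit to check it.

```bash
cat >> h.py <<'E'
def fit2d(own,w):
    own,w=np.array(own)[:,:2],np.array(w)[:,:2]; a,b=own-own.mean(0),w-w.mean(0)
    t=np.arctan2((a[:,0]*b[:,1]-a[:,1]*b[:,0]).sum(),(a*b).sum()); c,s=np.cos(t),np.sin(t); M=np.array([[c,-s],[s,c]])
    return w.mean(0)-M@own.mean(0),t,M
E
python3 - <<'E'
from h import *
o,p=wrist()
print(np.round(o["position"]*1000,1))
pts=[((129,243),(-46,-106,6)),((316,240),(46,-106,6)),((191,163),(-13.5,-67.5,22)),((251,163),(13.5,-67.5,22)),((191,105),(-13.5,-40.5,22)),((251,105),(13.5,-40.5,22))]
W=[hit(p,o,(np.array(u)/2.3+[160,60]),x[2]/1000)*1000 for u,x in pts]; print(np.round(W,1))
# case x axis points to +x world (right in image)
t0,th,M=fit2d([x for _,x in pts],W); print(t0,np.degrees(th)); print(np.round(np.array([M@np.array(x[:2])+t0 for _,x in pts])-np.array(W)[:,:2],1))
f=cv2.resize(cv2.cvtColor(p["frame"],cv2.COLOR_RGB2BGR)[0:200,150:370],None,fx=3,fy=3,interpolation=cv2.INTER_CUBIC)
def P(x): 
    w=np.r_[(M@np.array(x[:2])+t0),x[2]]/1000; return tuple(int(v) for v in (proj(p,o,w)-[150,0]+.5)*3)
for k in (-54,-18,18,54):
    cv2.polylines(f,[np.array([P((a*13.5,k+b*13.5,22)) for a,b in((-1,-1),(1,-1),(1,1),(-1,1))])],True,(255,0,255),1)
cv2.polylines(f,[np.array([P((a*46,b*106,6)) for a,b in((-1,-1),(1,-1),(1,1),(-1,1))])],True,(0,200,0),1)
for a in(-1,1):
    for b in (-1,1): cv2.circle(f,P((a*30,b*90,82)),4,(255,0,0),1)
cv2.imwrite("pics/fit.png",f)
E
```

```text
[ 600.3 -134.8  189.8]
[[ 552.6 -128.9    6. ]
 [ 644.1 -131.3    6. ]
 [ 586.   -90.    22. ]
 [ 613.1  -91.1   22. ]
 [ 587.2  -63.6   22. ]
 [ 614.1  -64.7   22. ]]
[601.75069869 -23.63243236] -1.8073888295206284
[[-0.1  0.8]
 [ 0.3  0.2]
 [ 0.2 -0.7]
 [ 0.  -0.4]
 [-0.2 -0.1]
 [-0.1  0.2]]
```

View pics/fit.png

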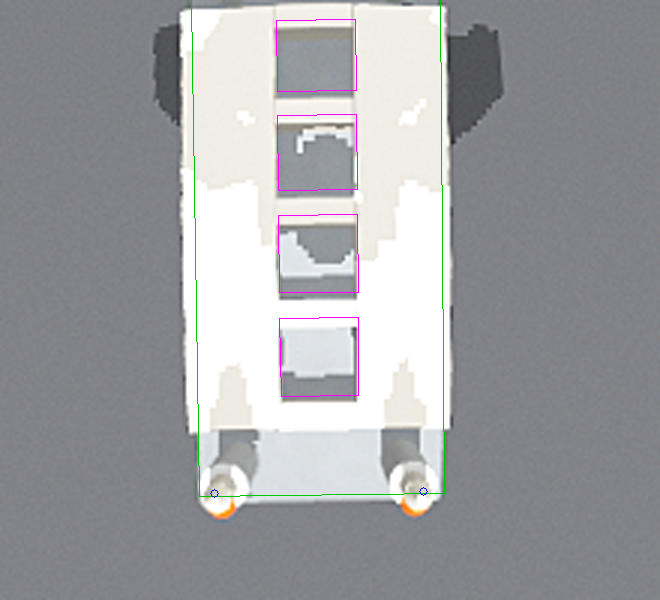

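```bash
cat >> h.py <<'E'
def vialpos(o,p,z):
    "centre of held/near cap seen at plane z"
    a=proj(p,o,[o["position"][0],o["position"][1],z]); q=blob(p,a,rad=30); return q and hit(p,o,q[0],z)
E
python3 - <<'E'
from h import *
o,p=wrist()
print(np.round(o["position"]*1000,1))
u=[(281,401),(357,401),(279,298),(357,298),(277,197),(357,196),(275,97),(356,96)]
own=[(a*13.5,k-13.5,22) for k in(-54,-18,18,54) for a in (-1,1)]
W=[hit(p,o,(np.array(x)-1)/3+[150,0],.022)*1000 for x in u]
t0,th,M=fit2d(own,W); print(t0,np.degrees(th)); print(np.round(np.array([M@np.array(x[:2])+t0 for x in own])-np.array(W)[:,:2],1))
print([np.round(M@np.array([0,k])+t0,1) for k in(-54,-18,18,54)])
v=vialpos(o,p,o["position"][2]+.0295); print("held vial",v)
E
```

```text
[ 600.3 -135.   189.8]
[601.46041182 -26.12511323] -1.8456362646724964
[[-0.3 -0.3]
 [ 0.3 -0. ]
 [-0.2 -0.3]
 [ 0.1  0. ]
 [ 0.1  0.2]
 [-0.2  0.3]
 [ 0.5  0. ]
 [-0.3  0.1]]
[array([599.7, -80.1]), array([600.9, -44.1]), array([602. ,  -8.1]), array([603.2,  27.8])]
held vial [ 0.60051388 -0.13487238  0.2193324 ]
```

```bash
python3 -m jog '{"offset":[[0,0.02,-0.01],[0,0.025,-0.03],[-0.0005,0.01,-0.04],[0,0,-0.03],[0,0,-0.02],[0,0,0],[0,0,0],[0,0,0]],"yaw":[0.9,0,0,0,0,0,0,0],"jaw":[1,1,1,1,1,1,1,1]}' 40
```

```text
clock: 8.22
position: [0.6005, -0.0819, 0.0616]
ee_rot: [0.717, 0.697, 0.001, 0.001]
ft_force: [0.4, -1.3, -0.7]
grip_width: 0.247
grasp_force: 39.3
```

```bash
python3 -m jog '{"offset":[[-0.0005,0.0015,0],[0,0,-0.01],[0,0,-0.012],[0,0,0],[0,0,0]],"yaw":[0,0,0,0,0],"jaw":[1,1,1,1,1]}' 40
```

```text
clock: 8.63
position: [0.5982, -0.0803, 0.0369]
ee_rot: [0.718, 0.697, -0.001, -0.001]
ft_force: [0.7, -0.5, -0.8]
grip_width: 0.252
grasp_force: 39.3
```

```bash
python3 -m jog '{"offset":[[0.001,0,0],[0,0,-0.007],[0,0,-0.006],[0,0,0],[0,0,0],[0,0,0]],"yaw":[0,0,0,0,0,0],"jaw":[1,1,1,1,1,1]}' 40
```

```text
clock: 9.13
position: [0.6, -0.0804, 0.0249]
ee_rot: [0.718, 0.697, -0.0, 0.0]
ft_force: [-0.0, 0.4, -0.0]
grip_width: 0.249
grasp_force: 39.3
```

```bash
python3 -m jog '{"offset":[[0,0,-0.0015],[0,0,0],[0,0,0],[0,0,0],[0,0,0],[0,0,0.02],[0,0,0.04],[0,0,0.04],[-0.005,0.02,0.02],[-0.02,0.035,0],[-0.02,0.035,0],[-0.02,0.035,0],[-0.02,0.03,0],[-0.02,0.01,0],[0,0,0],[0,0,0]],"yaw":[0,0,0,0,0,0,0,0,0,0,0,0,0,0,0,0],"jaw":[1,1,0.4,0.4,0.4,0.4,0.4,0.4,0.4,0,0,0,0,0,0,0]}' 40
python3 - <<'E'
from h import *
o,p=wrist("pics/w4.png"); print(np.round(o["position"]*1000,1))
q=blob(p,proj(p,o,[.4523,.0996,.046]),rad=30); print(q and np.round(hit(p,o,q[0],.046)*1000,1))
q=blob(p,proj(p,o,[.4626,.2149,.046]),rad=30); print(q and np.round(hit(p,o,q[0],.046)*1000,1))
t=manip.camera("top"); look(t,["vial0","jar0","divider"],5)
E
```

```text
clock: 10.47
position: [0.4945, 0.0856, 0.1438]
ee_rot: [0.717, 0.697, 0.001, -0.0]
ft_force: [-0.1, -0.4, -0.4]
grip_width: 0.997
grasp_force: 0.0
[494.5  85.6 143.8]
[451.9  99.1  46. ]
[462.1 214.6  46. ]
vial0 [596.6 -80.8   5.9] 0.59
vial0 [552.4 353.9   2.4] 0.58
jar0 [383.5 -48.8   0.8] 0.58
jar0 [447.5 329.1   2. ] 0.49
divider [ 4.918e+02 -3.203e+02 -3.000e-01] 0.97
```

Vial 1 reads in the cavity at z≈6. Jar0 has been knocked to about x = 383, which I'll deal with later. The next vial is at (452,99).

```bash
python3 -m jog '{"offset":[[-0.02,0.007,-0.01],[-0.0225,0.0065,-0.025],[0,0,-0.03],[0,0,-0.015],[0,0,0],[0,0,0],[0,0,0]],"yaw":[0,0,0,0,0,0,0],"jaw":[0,0,0,0,0,0,0]}' 40
python3 -m jog '{"offset":[[0,0,-0.02],[0,0,-0.01],[0,0,0],[0,0,0]],"yaw":[0,0,0,0],"jaw":[0,0,0,0]}' 40
```

```text
clock: 11.3
position: [0.4536, 0.0979, 0.0645]
ee_rot: [0.718, 0.696, 0.001, 0.0]
ft_force: [-0.5, 0.4, 0.9]
grip_width: 1.0
grasp_force: 0.0
clock: 11.63
position: [0.4526, 0.0979, 0.0338]
ee_rot: [0.718, 0.696, -0.0, 0.0]
ft_force: [0.3, -0.5, 0.5]
grip_width: 1.001
grasp_force: 0.0
```

Next I'll go down, grasp, lift and travel to cavity 1 at (600.9, −44.1).

```bash
python3 -m jog '{"offset":[[-0.0005,0.0015,-0.01],[0,0,-0.0065],[0,0,0],[0,0,0],[0,0,0],[0,0,0],[0,0,0],[0,0,0],[0,0,0],[0,0,0]],"yaw":[0,0,0,0,0,0,0,0,0,0],"jaw":[0,0,0,0,0.5,1,1,1,1,1]}' 40
python3 -m jog '{"offset":[[0,0,0.03],[0,0,0.04],[0.01,-0.005,0.04],[0.025,-0.02,0.025],[0.03,-0.028,0],[0.03,-0.028,0],[0.03,-0.028,0],[0.0235,-0.034,0],[0,0,0],[0,0,0],[0,0,0]],"yaw":[0,0,0,0,0,0,0,0,0,0,0],"jaw":[1,1,1,1,1,1,1,1,1,1,1]}' 40
python3 - <<'E'
from h import *
o,p=wrist(); print(np.round(o["position"]*1000,1)); print("held",vialpos(o,p,o["position"][2]+.0295))
E
```

```text
clock: 12.47
position: [0.4521, 0.0997, 0.0172]
ee_rot: [0.718, 0.697, 0.0, 0.0]
ft_force: [-1.0, -0.6, 2.3]
grip_width: 0.25
grasp_force: 39.0
clock: 13.38
position: [0.6001, -0.043, 0.1515]
ee_rot: [0.718, 0.696, -0.0, -0.0]
ft_force: [0.2, 0.1, -0.4]
grip_width: 0.248
grasp_force: 39.4
[600.1 -43.  151.5]
held [ 0.60041685 -0.042744    0.18097451]
```

```bash
python3 -m jog '{"offset":[[0.0005,-0.001,-0.02],[0,0,-0.04],[0,0,-0.03],[0,0,0],[0,0,0],[0,0,0]],"yaw":[0,0,0,0,0,0],"jaw":[1,1,1,1,1,1]}' 40
```

```text
clock: 13.93
position: [0.6019, -0.0436, 0.0641]
ee_rot: [0.717, 0.697, 0.001, 0.001]
ft_force: [0.2, -0.2, 0.5]
grip_width: 0.253
grasp_force: 39.4
```

```bash
python3 -m jog '{"offset":[[0,0,-0.012],[0,0,0],[0,0,0]],"yaw":[0,0,0],"jaw":[1,1,1]}' 40
```

```text
clock: 14.18
position: [0.6011, -0.0442, 0.0505]
ee_rot: [0.717, 0.697, 0.0, 0.0]
ft_force: [-1.7, -0.6, -0.5]
grip_width: 0.248
grasp_force: 39.4
```

```bash
python3 -m jog '{"offset":[[0,0,-0.013],[0,0,-0.012],[0,0,0],[0,0,0],[0,0,0]],"yaw":[0,0,0,0,0],"jaw":[1,1,1,1,1]}' 40
```

```text
clock: 14.6
position: [0.6006, -0.0445, 0.0246]
ee_rot: [0.718, 0.696, -0.0, -0.0]
ft_force: [-0.4, 0.0, 0.3]
grip_width: 0.249
grasp_force: 40.7
```

```bash
python3 -m jog '{"offset":[[0,0,0],[0,0,0],[0,0,0],[0,0,0.02],[0,0,0.04],[0,0,0.04],[-0.0175,0.032,0.02],[-0.0175,0.033,0],[-0.0175,0.033,0],[-0.0175,0.033,0],[-0.0175,0.033,0],[-0.0175,0.033,0],[-0.0175,0.032,0],[-0.0155,0.030,-0.02],[0,0,-0.03],[0,0,-0.03],[0,0,0],[0,0,0],[0,0,0]],"yaw":[0,0,0,0,0,0,0,0,0,0,0,0,0,0,0,0,0,0,0],"jaw":[0.4,0.4,0.4,0.4,0.4,0.4,0.4,0,0,0,0,0,0,0,0,0,0,0,0]}' 40
python3 - <<'E'
from h import *
o,p=wrist(); print(np.round(o["position"]*1000,1))
q=blob(p,proj(p,o,[.4621,.2146,.046]),rad=40); print(q and np.round(hit(p,o,q[0],.046)*1000,1))
q=blob(p,proj(p,o,[.5524,.3548,.046]),rad=40); print(q and np.round(hit(p,o,q[0],.046)*1000,1))
E
```

```text
clock: 16.18
position: [0.464, 0.2146, 0.0665]
ee_rot: [0.718, 0.696, 0.001, 0.0]
ft_force: [0.8, -0.3, 0.8]
grip_width: 1.003
grasp_force: 0.0
[464.  214.6  66.5]
[462.3 215.6  46. ]
[551.1 348.1  46. ]
```

```bash
python3 -m jog '{"offset":[[-0.0015,0.001,-0.02],[0,0,-0.02],[0,0,-0.0095],[0,0,0],[0,0,0],[0,0,0]],"yaw":[0,0,0,0,0,0],"jaw":[0,0,0,0,0,0]}' 40
```

```text
clock: 16.73
position: [0.4624, 0.216, 0.0169]
ee_rot: [0.718, 0.696, 0.001, 0.0]
ft_force: [0.0, 0.8, -0.2]
grip_width: 1.0
grasp_force: 0.0
```

```bash
python3 -m jog '{"offset":[[0,0,0],[0,0,0],[0,0,0],[0,0,0],[0,0,0],[0,0,0],[0,0,0.03],[0,0,0.04],[0.0175,-0.028,0.04],[0.0175,-0.028,0.025],[0.0175,-0.028,0],[0.0175,-0.028,0],[0.0175,-0.028,0],[0.0175,-0.028,0],[0.0175,-0.028,0],[0.0171,-0.028,0],[0,0,0],[0,0,0],[0,0,0]],"yaw":[0,0,0,0,0,0,0,0,0,0,0,0,0,0,0,0,0,0,0],"jaw":[0.5,1,1,1,1,1,1,1,1,1,1,1,1,1,1,1,1,1,1]}' 40
python3 - <<'E'
from h import *
o,p=wrist(); print(np.round(o["position"]*1000,1)); print("held",vialpos(o,p,o["position"][2]+.0295))
E
```

```text
clock: 18.32
position: [0.5973, -0.0024, 0.1422]
ee_rot: [0.717, 0.697, -0.0, -0.0]
ft_force: [-1.5, 0.4, 0.3]
grip_width: 0.248
grasp_force: 39.3
[597.3  -2.4 142.2]
held [ 0.59753895 -0.00325001  0.17169712]
```

```bash
python3 -m jog '{"offset":[[0.0045,-0.005,0],[0,0,-0.02],[0,0,-0.04],[0,0,-0.02],[0,0,0],[0,0,0],[0,0,0]],"yaw":[0,0,0,0,0,0,0],"jaw":[1,1,1,1,1,1,1]}' 40
```

```text
clock: 18.95
position: [0.6032, -0.0076, 0.0643]
ee_rot: [0.717, 0.697, 0.001, 0.001]
ft_force: [-0.4, 0.3, 0.5]
grip_width: 0.252
grasp_force: 39.3
```

```bash
python3 -m jog '{"offset":[[-0.001,0,-0.01],[0,0,-0.005],[0,0,0],[0,0,0]],"yaw":[0,0,0,0],"jaw":[1,1,1,1]}' 40
python3 -m jog '{"offset":[[0,0,-0.013],[0,0,-0.012],[0,0,0],[0,0,0],[0,0,0]],"yaw":[0,0,0,0,0],"jaw":[1,1,1,1,1]}' 40
```

```text
clock: 19.28
position: [0.6011, -0.0078, 0.0476]
ee_rot: [0.717, 0.697, -0.0, -0.0]
ft_force: [0.5, -0.4, 0.9]
grip_width: 0.247
grasp_force: 39.3
clock: 19.7
position: [0.602, -0.0079, 0.0224]
ee_rot: [0.718, 0.697, 0.001, 0.001]
ft_force: [2.6, 0.1, 3.9]
grip_width: 0.253
grasp_force: 41.8
```

```bash
python3 -m jog '{"offset":[[0,0,0],[0,0,0],[0,0,0],[0,0,0.02],[0,0,0.04],[0,0,0.04],[-0.004,0.032,0.02],[-0.005,0.036,0],[-0.005,0.036,0],[-0.005,0.036,0],[-0.005,0.036,0],[-0.005,0.036,0],[-0.005,0.036,0],[-0.005,0.036,0],[-0.005,0.036,0],[-0.006,0.04,-0.02],[0,0,-0.03],[0,0,-0.03],[0,0,0],[0,0,0]],"yaw":[0,0,0,0,0,0,0,0,0,0,0,0,0,0,0,0,0,0,0,0],"jaw":[0.4,0.4,0.4,0.4,0.4,0.4,0.4,0,0,0,0,0,0,0,0,0,0,0,0,0]}' 40
python3 - <<'E'
from h import *
o,p=wrist(); print(np.round(o["position"]*1000,1))
q=blob(p,proj(p,o,[.5518,.3544,.046]),rad=40); print(q and np.round(hit(p,o,q[0],.046)*1000,1))
E
```

```text
clock: 21.37
position: [0.5506, 0.348, 0.0628]
ee_rot: [0.718, 0.696, -0.002, 0.0]
ft_force: [0.3, 0.0, 0.2]
grip_width: 1.001
grasp_force: 0.0
[550.6 348.   62.8]
[552.7 355.7  46. ]
```

```bash
python3 -m jog '{"offset":[[0.0015,0.0065,-0.005],[0,0,-0.02],[0,0,-0.02],[0,0,0],[0,0,0],[0,0,0]],"yaw":[0,0,0,0,0,0],"jaw":[0,0,0,0,0,0]}' 40
```

```text
clock: 21.92
position: [0.5542, 0.3562, 0.0211]
ee_rot: [0.718, 0.696, 0.001, 0.0]
ft_force: [-0.4, 0.7, 1.1]
grip_width: 1.003
grasp_force: 0.0
```

```bash
python3 -m jog '{"offset":[[-0.001,-0.0005,-0.004],[0,0,0],[0,0,0],[0,0,0],[0,0,0],[0,0,0],[0,0,0],[0,0,0.03],[0,0,0.04],[0.005,-0.03,0.04],[0.005,-0.034,0.025],[0.005,-0.034,0],[0.005,-0.034,0],[0.005,-0.034,0],[0.005,-0.034,0],[0.005,-0.034,0],[0.005,-0.034,0],[0.005,-0.034,0],[0.0045,-0.026,0],[0,0,0]],"yaw":[0,0,0,0,0,0,0,0,0,0,0,0,0,0,0,0,0,0,0,0],"jaw":[0,0.5,1,1,1,1,1,1,1,1,1,1,1,1,1,1,1,1,1,1]}' 40
python3 -m jog '{"offset":[[0,0,0],[0,0,0]],"yaw":[0,0],"jaw":[1,1]}' 40
python3 - <<'E'
from h import *
o,p=wrist(); print(np.round(o["position"]*1000,1)); print("held",vialpos(o,p,o["position"][2]+.0295))
E
```

```text
clock: 23.58
position: [0.601, 0.0251, 0.1433]
ee_rot: [0.72, 0.693, -0.001, 0.001]
ft_force: [0.1, -0.2, -0.0]
grip_width: 0.254
grasp_force: 39.2
clock: 23.75
position: [0.6006, 0.0337, 0.1427]
ee_rot: [0.717, 0.697, 0.0, -0.0]
ft_force: [-0.6, 0.6, -0.9]
grip_width: 0.247
grasp_force: 39.2
[600.6  33.7 142.7]
held [0.60074082 0.02721524 0.17219566]
```

```bash
python3 -m jog '{"offset":[[0.0025,0,0],[0,0,0],[0,0,0]],"yaw":[0,0,0],"jaw":[1,1,1]}' 40
python3 - <<'E'
from h import *
o,p=wrist("pics/w5.png"); print(np.round(o["position"]*1000,1)); print("held",vialpos(o,p,o["position"][2]+.0295))
q=blob(p,proj(p,o,[*(o["position"][:2]),o["position"][2]+.0295]),rad=30); print(q)
E
```

```text
clock: 24.05
position: [0.6032, 0.0338, 0.1428]
ee_rot: [0.717, 0.697, 0.0, -0.0]
ft_force: [0.4, 0.0, -0.6]
grip_width: 0.247
grasp_force: 39.2
[603.2  33.8 142.8]
held [0.60324897 0.02734428 0.17225228]
(array([258.75146199, 283.52380952]), (np.int32(48), np.int32(61), np.int32(2394)))
```

View pics/w5.png

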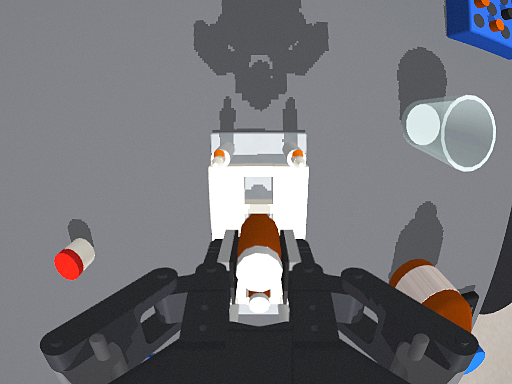

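The picture shows the held vial upright. The "blob" merged its cap (259,270) with a placed vial's cap (260,303), so the offset was false. The remaining correction is −6 mm in y.

```bash
python3 -m jog '{"offset":[[0,-0.006,0],[0,0,-0.02],[0,0,-0.04],[0,0,-0.02],[0,0,0],[0,0,0],[0,0,0]],"yaw":[0,0,0,0,0,0,0],"jaw":[1,1,1,1,1,1,1]}' 40
```

```text
clock: 24.68
position: [0.6042, 0.0265, 0.0645]
ee_rot: [0.718, 0.696, 0.001, 0.001]
ft_force: [-0.6, 0.2, -0.1]
grip_width: 0.251
grasp_force: 39.3
```

```bash
python3 -m jog '{"offset":[[-0.0005,0.001,-0.01],[0,0,-0.005],[0,0,0],[0,0,0]],"yaw":[0,0,0,0],"jaw":[1,1,1,1]}' 40
python3 -m jog '{"offset":[[0,0,-0.013],[0,0,-0.011],[0,0,0],[0,0,0],[0,0,0]],"yaw":[0,0,0,0,0],"jaw":[1,1,1,1,1]}' 40
```

```text
clock: 25.02
position: [0.6025, 0.0279, 0.0478]
ee_rot: [0.717, 0.697, -0.0, -0.0]
ft_force: [-0.5, -0.2, -0.5]
grip_width: 0.249
grasp_force: 39.3
clock: 25.43
position: [0.6022, 0.0278, 0.0229]
ee_rot: [0.718, 0.697, -0.0, -0.0]
ft_force: [0.9, 0.8, -0.9]
grip_width: 0.249
grasp_force: 39.3
```

```bash
python3 -m jog '{"offset":[[0,0,0],[0,0,0],[0,0,0],[0,0,0.02],[0,0,0.04],[0,0,0.04],[0,0,0.04],[-0.009,-0.032,0.04],[-0.009,-0.033,0],[-0.009,-0.033,0],[-0.009,-0.033,0],[-0.009,-0.033,0],[-0.009,-0.033,0],[-0.009,-0.033,0],[-0.009,-0.033,0],[-0.009,-0.033,0],[-0.009,-0.033,0],[-0.009,-0.033,0],[-0.009,-0.033,0],[-0.009,-0.03,0]],"yaw":[0,0,0,0,0,0,0,0,0,0,0,0,0,0,0,0,0,0,0,0],"jaw":[0.4,0.4,0.4,0.4,0.4,0.4,0.4,0.3,0,0,0,0,0,0,0,0,0,0,0,0]}' 40
python3 -m jog '{"offset":[[0,0,0],[0,0,0],[0,0,0]],"yaw":[2,2,2.5],"jaw":[0,0,0]}' 40
python3 - <<'E'
from h import *
o,p=wrist("pics/w6.png"); print(np.round(o["position"]*1000,1))
look(p,["divider","hole0","pocket0"],5)
cv2.imwrite("pics/w6c.png",cv2.resize(cv2.imread("pics/w6.png")[0:300,130:400],None,fx=2,fy=2,interpolation=cv2.INTER_CUBIC))
t=manip.camera("top"); look(t,["vial0","jar0","cavity0"],5)
E
```

```text
clock: 27.1
position: [0.4866, -0.3926, 0.196]
ee_rot: [0.718, 0.696, 0.0, 0.0]
ft_force: [1.4, -1.1, 0.6]
grip_width: 1.001
grasp_force: 0.0
clock: 27.35
position: [0.4869, -0.3915, 0.1957]
ee_rot: [0.677, 0.736, -0.0, -0.0]
ft_force: [-0.3, 0.7, 0.3]
grip_width: 1.0
grasp_force: 0.0
[ 486.9 -391.5  195.7]
hole0 [ 5.078e+02 -2.238e+02 -3.000e-01] 0.87
hole0 [ 445.1 -233.2    2. ] 0.76
hole0 [ 471.8 -409.8   -4.5] 0.64
pocket0 [ 484.2 -277.     5.1] 0.79
pocket0 [ 492.7 -354.2    8.8] 0.66
vial0 [600.3  -9.4   4.7] 0.63
vial0 [604.1 -41.6   5.8] 0.6
vial0 [600.5 -77.6   5.8] 0.47
jar0 [449.6 329.1  -1.8] 0.74
jar0 [383.5 -51.3   2.9] 0.74
cavity0 [597.  -76.6   5.4] 0.67
cavity0 [597.8 -79.2   3.6] 0.65
cavity0 [445.5 326.2   1.6] 0.55
```

View pics/w6c.png

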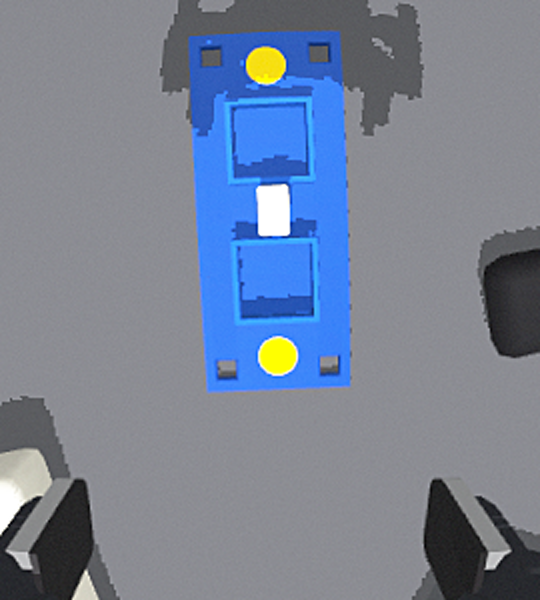

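The divider is clear in the crop: yellow marks at (266,65) and (278,356), grip block at (273,210).

```bash
cat >> h.py <<'E'
def yellow(p):
    f=p["frame"].astype(int); m=((f[...,0]>150)&(f[...,1]>130)&(f[...,2]<90)).astype(np.uint8)
    n,l,s,c=cv2.connectedComponentsWithStats(m); return [(c[i],s[i,4]) for i in range(1,n) if s[i,4]>60]
def divider(p,o,z):
    Y=sorted([hit(p,o,c,z)*1000 for c,a in yellow(p)],key=lambda v:v[1]); return Y
E
python3 - <<'E'
from h import *
o,p=wrist(); print(np.round(o["position"]*1000,1), yellow(p))
Y=divider(p,o,.006); print(np.round(Y,1)); d=Y[-1]-Y[0]; print(np.linalg.norm(d),np.degrees(np.arctan2(d[1],d[0])),(Y[0]+Y[-1])/2)
q=blob(p,(130+273/2,105)); print(q,np.round(hit(p,o,q[0],.036)*1000,1))
Rw=R.from_quat(o["ee_rot"]).as_matrix(); print("tool x az",np.degrees(np.arctan2(Rw[1,0],Rw[0,0])))
E
```

```text
[ 487.5 -390.6  195.9] [(array([261.61678832,  32.79927007]), np.int32(274)), (array([267.82008368, 178.14644351]), np.int32(239)), (array([400.39720129, 351.17761033]), np.int32(929))]
[[ 763.4 -691.1    6. ]
 [ 498.9 -402.1    6. ]
 [ 477.7 -237.4    6. ]]
536.1369755263713 122.19812338775662 [ 620.58016468 -464.26725694    6.        ]
(array([265.54477612, 105.56716418]), (np.int32(16), np.int32(26), np.int32(402))) [ 488.4 -319.8   36. ]
tool x az 94.77276856265172
```

```bash
python3 -m jog '{"offset":[[0,0.03,-0.02],[0.0005,0.04,-0.03],[0.0005,0.001,-0.04],[0,0,-0.04],[0,0,-0.01],[0,0,0],[0,0,0],[0,0,0]],"yaw":[1.3,1.2,0,0,0,0,0,0],"jaw":[0,0,0,0,0,0,0,0]}' 40
python3 - <<'E'
from h import *
o,p=wrist(); print(np.round(o["position"]*1000,1))
a=proj(p,o,[.4884,-.3198,.036]);q=blob(p,a,rad=40); print(a,q,np.round(hit(p,o,q[0],.036)*1000,1))
Rw=R.from_quat(o["ee_rot"]).as_matrix(); print("tool x az",np.degrees(np.arctan2(Rw[1,0],Rw[0,0])))
E
```

```text
clock: 28.47
position: [0.4894, -0.3279, 0.0633]
ee_rot: [0.661, 0.75, 0.0, 0.002]
ft_force: [-0.4, -0.8, 0.9]
grip_width: 1.004
grasp_force: 0.0
[ 489.4 -327.9   63.3]
[258.75255128 210.21478765] (array([259.06528662, 205.14570064]), (np.int32(27), np.int32(49), np.int32(1256))) [ 488.2 -316.5   36. ]
tool x az 97.2419788545179
```

```bash
python3 -m jog '{"offset":[[-0.001,0.008,0],[0,0,-0.02],[0,0,-0.015],[0,0,0],[0,0,0]],"yaw":[0,0,0,0,0],"jaw":[0,0,0,0,0]}' 40
```

```text
clock: 28.93
position: [0.4874, -0.3181, 0.0265]
ee_rot: [0.661, 0.751, 0.0, -0.0]
ft_force: [0.0, -0.5, 0.6]
grip_width: 0.998
grasp_force: 0.0
```

```bash
python3 -m jog '{"offset":[[0.001,-0.0015,-0.01],[0,0,-0.007],[0,0,0],[0,0,0],[0,0,0],[0,0,0],[0,0,0],[0,0,0],[0,0,0],[0,0,0],[0,0,0]],"yaw":[0,0,0,0,0,0,0,0,0,0,0],"jaw":[0,0,0,0,0.4,0.8,1,1,1,1,1]}' 60
```

```text
clock: 29.85
position: [0.4886, -0.32, 0.0092]
ee_rot: [0.661, 0.751, 0.0, 0.0]
ft_force: [0.5, 0.6, 3.6]
grip_width: 0.179
grasp_force: 59.0
```

```bash
python3 -m jog '{"offset":[[0,0,0.01],[0,0,0.03],[0,0,0.04],[0,0,0.04],[0.005,0.01,0.025],[0.011,0.03,0],[0.011,0.03,0],[0.011,0.03,0],[0.011,0.03,0],[0.011,0.03,0],[0.011,0.03,0],[0.011,0.03,0],[0.011,0.03,0],[0.011,0.03,0],[0.008,0.013,0],[0,0,0],[0,0,0],[0,0,0]],"yaw":[0,0,0,0,0,-1,-1,-1,-1,-1,-1,-1,-1,-1.1,0,0,0,0],"jaw":[1,1,1,1,1,1,1,1,1,1,1,1,1,1,1,1,1,1]}' 60
python3 - <<'E'
from h import *
o,p=wrist("pics/w7.png"); print(np.round(o["position"]*1000,1))
Y=yellow(p); print(Y); z=o["position"][2]-.0032
for c,a in Y: print(np.round(hit(p,o,c,z)*1000,1))
Rw=R.from_quat(o["ee_rot"]).as_matrix(); print("tool x az",np.degrees(np.arctan2(Rw[1,0],Rw[0,0])))
look(p,["standoff0","hole0"])
E
```

```text
clock: 31.35
position: [0.5999, -0.0286, 0.1541]
ee_rot: [0.719, 0.695, -0.0, 0.0]
ft_force: [0.0, -0.3, -1.0]
grip_width: 0.177
grasp_force: 58.7
[599.9 -28.6 154.1]
[(array([258.71298701,  80.40779221]), np.int32(1540))]
[602.8  54.4 150.9]
tool x az 88.11613676871609
hole0 [573.8  62.1 146.1] 0.8
hole0 [630.2  62.7 145.6] 0.71
```

View pics/w7.png

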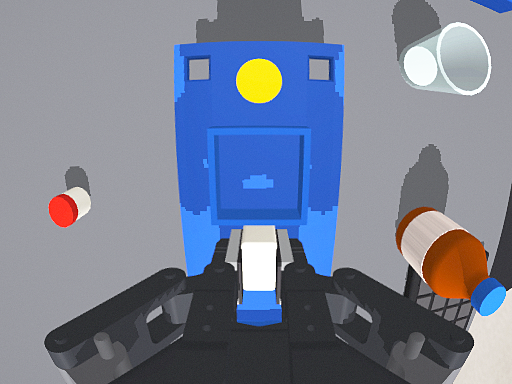

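The board is held level, with the mark at (259,80) exactly 83 mm from the TCP and aligned with the case within about 0.1°. I'll centre it over the case and come down.

```bash
python3 -m jog '{"offset":[[0.0015,0.0025,-0.01],[0,0,-0.02],[0,0,-0.02],[0,0,0],[0,0,0],[0,0,0]],"yaw":[0,0,0,0,0,0],"jaw":[1,1,1,1,1,1]}' 60
python3 - <<'E'
from h import *
o,p=wrist("pics/w8.png"); print(np.round(o["position"]*1000,1))
cv2.imwrite("pics/w8c.png",cv2.resize(cv2.imread("pics/w8.png")[10:130,150:370],None,fx=3.5,fy=3.5,interpolation=cv2.INTER_CUBIC))
# expected: hole centre top and post tip pixel
t=np.radians(-1.85); M=np.array([[np.cos(t),-np.sin(t)],[np.sin(t),np.cos(t)]])
for a in(-1,1):
    w=M@np.array([a*30,90])+[601.5,-26.1]; print("tip px",(proj(p,o,np.r_[w,82]/1000)-[150,10])*3.5)
E
```

```text
clock: 32.0
position: [0.6022, -0.0248, 0.1046]
ee_rot: [0.718, 0.696, 0.0, 0.0]
ft_force: [0.6, 0.4, -1.1]
grip_width: 0.176
grasp_force: 58.7
[602.2 -24.8 104.6]
tip px [184.92592611 226.30344926]
tip px [566.41078927 226.21909914]
```

View pics/w8c.png

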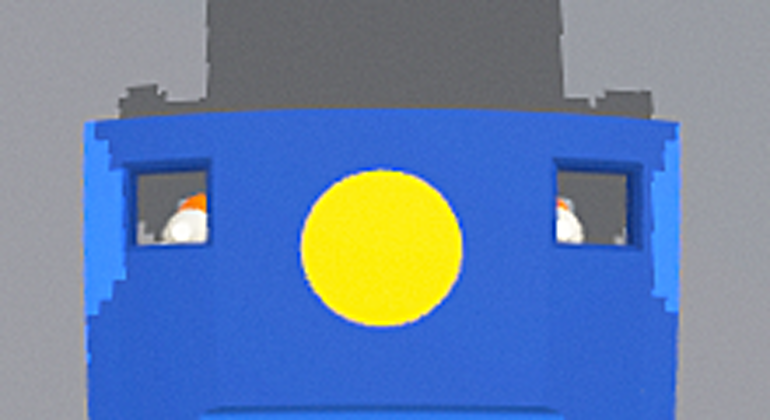

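The post tips show through the holes at (187,230) and (566,226), where the model predicted them. I'll trim and lower.

```bash
python3 -m jog '{"offset":[[-0.0005,-0.001,-0.006],[0,0,-0.006],[0,0,0],[0,0,0],[0,0,0]],"yaw":[0,0,0,0,0],"jaw":[1,1,1,1,1]}' 60
```

```text
clock: 32.47
position: [0.6014, -0.0254, 0.0919]
ee_rot: [0.718, 0.696, 0.0, 0.0]
ft_force: [-0.2, 0.4, -1.8]
grip_width: 0.178
grasp_force: 58.7
```

```bash
python3 -m jog '{"offset":[[0,0,-0.005],[0,0,-0.005],[0,0,-0.004],[0,0,0],[0,0,0],[0,0,0]],"yaw":[0,0,0,0,0,0],"jaw":[1,1,1,1,1,1]}' 60
```

```text
clock: 32.97
position: [0.6013, -0.0256, 0.0778]
ee_rot: [0.718, 0.696, -0.0, -0.0]
ft_force: [0.3, -0.3, -1.6]
grip_width: 0.179
grasp_force: 58.8
```

```bash
python3 -m jog '{"offset":[[0,0,-0.002],[0,0,0],[0,0,-0.002],[0,0,0],[0,0,0]],"yaw":[0,0,0,0,0],"jaw":[1,1,1,1,1]}' 100
```

```text
clock: 33.38
position: [0.6017, -0.0256, 0.074]
ee_rot: [0.718, 0.696, 0.0, 0.0]
ft_force: [1.4, -2.2, -0.2]
grip_width: 0.168
grasp_force: 99.2
```

```bash
python3 -m jog '{"offset":[[0,0,-0.002],[0,0,0],[0,0,-0.002],[0,0,0],[0,0,0]],"yaw":[0,0,0,0,0],"jaw":[1,1,1,1,1]}' 100
```

```text
clock: 33.8
position: [0.6013, -0.0255, 0.0695]
ee_rot: [0.718, 0.696, -0.0, 0.0]
ft_force: [2.4, -3.5, -2.8]
grip_width: 0.165
grasp_force: 98.7
```

```bash
python3 -m jog '{"offset":[[0,0,-0.002],[0,0,0],[0,0,-0.002],[0,0,0],[0,0,0]],"yaw":[0,0,0,0,0],"jaw":[1,1,1,1,1]}' 100
python3 - <<'E'
from h import *
o,p=wrist("pics/w9.png"); print(np.round(o["position"]*1000,1))
look(p,["hole0","pocket0","divider"])
cv2.imwrite("pics/w9c.png",cv2.resize(cv2.imread("pics/w9.png")[10:160,150:370],None,fx=3.5,fy=3.5,interpolation=cv2.INTER_CUBIC))
E
```

```text
clock: 34.22
position: [0.6009, -0.0255, 0.0654]
ee_rot: [0.718, 0.696, -0.0, -0.0]
ft_force: [0.2, -2.1, -3.0]
grip_width: 0.164
grasp_force: 99.0
[600.9 -25.5  65.4]
hole0 [575.   64.8  58.8] 0.75
hole0 [637.1  68.5  53.4] 0.6
pocket0 [596.8 -59.   60.5] 0.91
pocket0 [602.6  18.5  62.9] 0.59
divider [597.6 -25.2  57.2] 0.56
```

View pics/w9c.png

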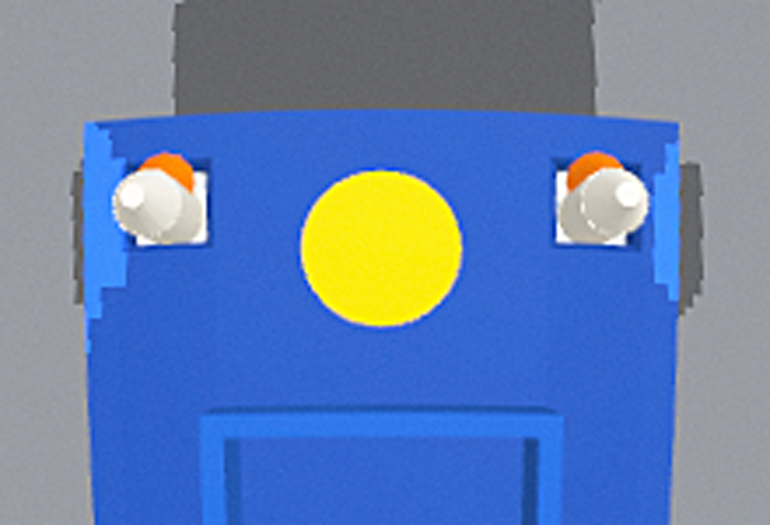

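At this end the orange catches now stand above the plate, so it has snapped. I'll press a little more, release, then push firmly on both marks to be sure.

```bash
python3 -m jog '{"offset":[[0,0,-0.001],[0,0,0],[0,0,-0.001],[0,0,0],[0,0,0]],"yaw":[0,0,0,0,0],"jaw":[1,1,1,1,1]}' 100
```

```text
clock: 34.83
position: [0.6012, -0.0255, 0.0652]
ee_rot: [0.718, 0.696, 0.0, -0.0]
ft_force: [-9.5, -1.8, 15.1]
grip_width: 0.166
grasp_force: 101.5
```

```bash
python3 -m jog '{"offset":[[0,0,0],[0,0,0],[0,0,0],[0,0,0],[0,0,0.02],[0,0,0.03],[0,0,0.03],[-0.001,-0.028,0],[-0.0005,-0.028,0],[-0.0005,-0.0275,0],[0,0,0],[0,0,0],[0,0,-0.02],[0,0,-0.025],[0,0,-0.015],[0,0,0],[0,0,0],[0,0,0]],"yaw":[0,0,0,0,0,0,0,0,0,0,0,0,0,0,0,0,0,0],"jaw":[0.6,0.4,0.4,0.4,0.4,0.4,0.4,0.6,1,1,1,1,1,1,1,1,1,1]}' 40
```

```text
clock: 36.33
position: [0.6001, -0.1083, 0.0849]
ee_rot: [0.718, 0.696, 0.001, 0.0]
ft_force: [0.1, 1.1, 0.5]
grip_width: -0.002
grasp_force: 0.0
```

```bash
python3 -m jog '{"offset":[[-0.001,-0.0005,-0.01],[0,0,-0.008],[0,0,0],[0,0,0]],"yaw":[0,0,0,0],"jaw":[1,1,1,1]}' 40
python3 -m jog '{"offset":[[0,0,-0.003],[0,0,0],[0,0,-0.002],[0,0,0],[0,0,0]],"yaw":[0,0,0,0,0],"jaw":[1,1,1,1,1]}' 40
```

```text
clock: 36.67
position: [0.598, -0.1093, 0.0654]
ee_rot: [0.718, 0.696, -0.0, -0.0]
ft_force: [-0.6, 1.2, 0.1]
grip_width: -0.0
grasp_force: 0.0
clock: 37.08
position: [0.5986, -0.1095, 0.0621]
ee_rot: [0.718, 0.696, 0.0, 0.0]
ft_force: [-5.3, 2.1, 11.7]
grip_width: 0.002
grasp_force: 5.9
```

```bash
python3 -m jog '{"offset":[[0,0,-0.0008],[0,0,0],[0,0,0]],"yaw":[0,0,0],"jaw":[1,1,1]}' 40
python3 -m jog '{"offset":[[0,0,0.02],[0,0,0.03],[0,0,0.03],[0.0005,0.03,0],[0.001,0.035,0],[0.001,0.035,0],[0.001,0.035,0],[0.001,0.031,0],[0,0,0],[0,0,-0.02],[0,0,-0.03],[0,0,-0.015],[0,0,0],[0,0,0],[0,0,0]],"yaw":[0,0,0,0,0,0,0,0,0,0,0,0,0,0,0],"jaw":[1,1,1,1,1,1,1,1,1,1,1,1,1,1,1]}' 40
```

```text
clock: 37.33
position: [0.5986, -0.1095, 0.062]
ee_rot: [0.718, 0.696, 0.001, -0.0]
ft_force: [-7.8, 2.1, 19.1]
grip_width: 0.002
grasp_force: 9.6
clock: 38.58
position: [0.6037, 0.0563, 0.0764]
ee_rot: [0.718, 0.696, 0.001, 0.001]
ft_force: [-0.6, 0.4, 1.6]
grip_width: 0.001
grasp_force: 0.0
```

```bash
python3 -m jog '{"offset":[[0,0,-0.008],[0,0,-0.005],[0,0,0],[0,0,0],[0,0,-0.002],[0,0,0],[0,0,0]],"yaw":[0,0,0,0,0,0,0],"jaw":[1,1,1,1,1,1,1]}' 40
```

```text
clock: 39.17
position: [0.6033, 0.0566, 0.062]
ee_rot: [0.718, 0.696, 0.001, -0.0]
ft_force: [-9.4, -0.2, 19.4]
grip_width: -0.0
grasp_force: 9.9
```

Both ends read 62 mm under about 19 N, so the board is fully down. Next is jar1, near (449,328).

```bash
python3 -m jog '{"offset":[[0,0,0.02],[0,0,0.04],[0,0.01,0.03],[-0.017,0.03,0],[-0.017,0.03,0],[-0.017,0.03,0],[-0.017,0.03,0],[-0.017,0.03,0],[-0.017,0.03,0],[-0.017,0.03,0],[-0.017,0.03,0],[-0.017,0.021,-0.02],[0,0,-0.03],[0,0,-0.03],[0,0,0],[0,0,0],[0,0,0]],"yaw":[0,0,0,0,0,0,0,0,0,0,0,0,0,0,0,0,0],"jaw":[1,1,0.5,0,0,0,0,0,0,0,0,0,0,0,0,0,0]}' 40
python3 - <<'E'
from h import *
o,p=wrist("pics/w10.png"); print(np.round(o["position"]*1000,1))
a=proj(p,o,[.4500,.328,.042]); q=blob(p,a,"red",60); print(a,q); print(q and np.round(hit(p,o,q[0],.042)*1000,1))
E
```

```text
clock: 40.58
position: [0.4508, 0.3277, 0.0716]
ee_rot: [0.718, 0.696, 0.001, 0.0]
ft_force: [0.4, 0.6, 0.6]
grip_width: 0.999
grasp_force: 0.0
[450.8 327.7  71.6]
[257.0590071 220.8313525] (array([258.70159858, 213.28004737]), (np.int32(56), np.int32(55), np.int32(1689)))
[451.2 333.   42. ]
```

```bash
python3 - <<'E'
from h import *
o,p=wrist()
f=p["frame"].astype(int); a=proj(p,o,[.45,.328,.042]).astype(int)
m=((f[...,0]-np.maximum(f[...,1],f[...,2]))>60).astype(np.uint8)
n,l,s,c=cv2.connectedComponentsWithStats(m); 
for i in range(1,n):
    if s[i,4]>200: print(s[i],c[i],np.round(hit(p,o,c[i],.042)*1000,1))
look(p,["jar0"])
cv2.imwrite("pics/w10c.png",cv2.cvtColor(cv2.resize(p["frame"][130:300,170:350],None,fx=2.5,fy=2.5),cv2.COLOR_RGB2BGR))
E
```

```text
[ 230  191   57   57 2539] [257.85466719 218.95194959] [450.9 329.4  42. ]
jar0 [454.4 325.7   1.5] 0.84
```

View pics/w10c.png

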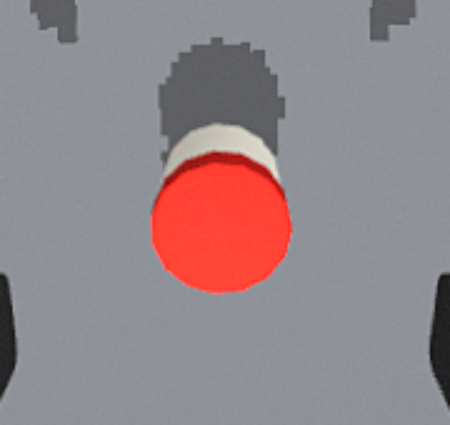

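The lid disc is centred at crop (221,224), giving (451, 329) in the world, between the open fingers.

```bash
python3 -m jog '{"offset":[[0,0.001,-0.02],[0,0,-0.02],[0,0,-0.013],[0,0,0],[0,0,0],[0,0,0]],"yaw":[0,0,0,0,0,0],"jaw":[0,0,0,0,0,0]}' 40
```

```text
clock: 41.23
position: [0.4506, 0.3289, 0.0182]
ee_rot: [0.718, 0.696, 0.001, 0.0]
ft_force: [-0.3, 1.0, -0.1]
grip_width: 0.999
grasp_force: 0.0
```

```bash
python3 -m jog '{"offset":[[0,0,0],[0,0,0],[0,0,0],[0,0,0],[0,0,0],[0,0,0.03],[0,0,0.04],[0,0,0.04],[0.014,-0.029,0.032],[0.014,-0.029,0],[0.014,-0.029,0],[0.014,-0.029,0],[0.014,-0.029,0],[0.014,-0.029,0],[0.014,-0.029,0],[0.014,-0.029,0],[0.014,-0.029,0],[0.014,-0.029,0],[0.012,-0.027,0],[0,0,0]],"yaw":[0,0,0,0,0,0,0,0,0,0,0,0,0,0,0,0,0,0,0,0],"jaw":[0.5,1,1,1,1,1,1,1,1,1,1,1,1,1,1,1,1,1,1,1]}' 40
python3 -m jog '{"offset":[[0,0,0],[0,0,0],[0,0,0]],"yaw":[0,0,0],"jaw":[1,1,1]}' 40
cat >> h.py <<'E'
def redtop(o,p,z,uv):
    f=p["frame"].astype(int); m=((f[...,0]>215)&(f[...,1]<110)&(f[...,2]<110)).astype(np.uint8)
    n,l,s,c=cv2.connectedComponentsWithStats(m); L=[i for i in range(1,n) if s[i,4]>150]
    i=min(L,key=lambda i:np.hypot(*(c[i]-uv))); return s[i],c[i],np.round(hit(p,o,c[i],z)*1000,1)
E
python3 - <<'E'
from h import *
o,p=wrist(); P=o["position"]; print(np.round(P*1000,1)); z=P[2]+.024
print(redtop(o,p,z,proj(p,o,[P[0],P[1],z])))
for d in divider(p,o,.062): print(np.round(d,1))
look(p,["pocket0"])
E
```

```text
clock: 42.9
position: [0.6019, 0.0065, 0.1568]
ee_rot: [0.721, 0.693, -0.001, 0.002]
ft_force: [0.1, -0.4, -0.8]
grip_width: 0.408
grasp_force: 40.2
clock: 43.15
position: [0.6004, 0.0155, 0.1563]
ee_rot: [0.717, 0.697, 0.0, -0.0]
ft_force: [1.1, 0.5, -0.6]
grip_width: 0.409
grasp_force: 40.2
[600.4  15.5 156.3]
(array([ 221,  234,   76,   64, 3828], dtype=int32), array([258.79780564, 265.53239289]), array([600.6,  15.4, 180.3]))
[ 598.8 -108.7   62. ]
[603.9  57.4  62. ]
pocket0 [602.   18.3  61.6] 0.61
```

```bash
python3 -m jog '{"offset":[[0.002,-0.003,0],[0,0,-0.02],[0,0,-0.02],[0,0,-0.01],[0,0,0],[0,0,0],[0,0,0]],"yaw":[0,0,0,0,0,0,0],"jaw":[1,1,1,1,1,1,1]}' 40
```

```text
clock: 43.83
position: [0.6034, 0.011, 0.1075]
ee_rot: [0.718, 0.696, 0.001, 0.0]
ft_force: [0.1, 0.6, -0.1]
grip_width: 0.408
grasp_force: 40.2
```

```bash
python3 -m jog '{"offset":[[0,0,-0.006],[0,0,0],[0,0,0],[0,0,0]],"yaw":[0,0,0,0],"jaw":[1,1,1,1]}' 40
```

```text
clock: 44.17
position: [0.6028, 0.0109, 0.1007]
ee_rot: [0.718, 0.696, 0.0, 0.0]
ft_force: [-0.0, -0.2, -1.3]
grip_width: 0.407
grasp_force: 40.2
```

```bash
python3 -m jog '{"offset":[[0,0.0012,-0.004],[0,0,-0.005],[0,0,-0.005],[0,0,-0.004],[0,0,0],[0,0,0],[0,0,0]],"yaw":[0,0,0,0,0,0,0],"jaw":[1,1,1,1,1,1,1]}' 40
```

```text
clock: 44.75
position: [0.6028, 0.0121, 0.0825]
ee_rot: [0.718, 0.696, 0.0, 0.0]
ft_force: [0.9, -0.0, -0.6]
grip_width: 0.408
grasp_force: 40.2
```

```bash
python3 -m jog '{"offset":[[0,0,-0.0017],[0,0,0],[0,0,0],[0,0,0],[0,0,0],[0,0,0.02],[0,0,0.03],[0,0,0.03],[-0.03,-0.01,0.02],[-0.035,-0.015,0],[-0.035,-0.02,0],[-0.035,-0.02,0],[-0.035,-0.017,0],[-0.013,0,0],[0,0,0],[0,0,0],[0,0,0]],"yaw":[0,0,0,0,0,0,0,0,0,0,0,0,0,0,0,0,0],"jaw":[1,1,0.35,0.35,0.35,0.35,0.35,0.35,0.2,0,0,0,0,0,0,0,0]}' 40
python3 - <<'E'
from h import *
o,p=wrist("pics/w11.png"); P=o["position"]; print(np.round(P*1000,1))
print(redtop(o,p,.042,proj(p,o,[.3835,-.05,.042])))
print(np.round(o["joint_pos"],2))
look(p,["jar0"]); t=manip.camera("top"); look(t,["jar0"])
E
```

```text
clock: 46.17
position: [0.4205, -0.0695, 0.1811]
ee_rot: [0.718, 0.696, 0.001, 0.0]
ft_force: [0.1, 0.2, 0.3]
grip_width: 1.0
grasp_force: 0.0
[420.5 -69.5 181.1]
(array([ 202,  143,   36,   35, 1016], dtype=int32), array([219.49114173, 160.12598425]), array([383.4, -49.9,  42. ]))
[-0.63 -0.14  0.65  2.05  0.09  1.2  -0.05]
jar0 [382.1 -53.3  -0.7] 0.98
jar0 [606.7  11.9  61.6] 0.61
jar0 [599.6   9.2  58.4] 0.56
```

View pics/w11.png

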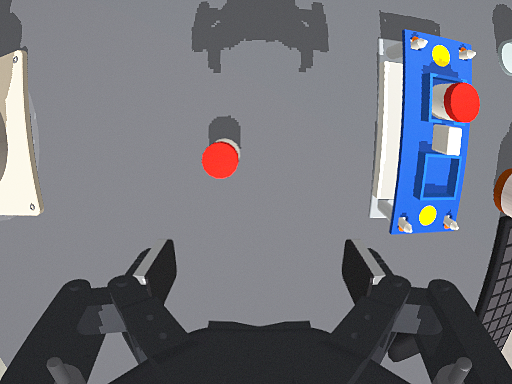

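Jar1 stands in its pocket at (460,102). The board is over all four posts. Jar0 stands at (220,160), i.e. (383,−50), near the inner reach limit, so I'll try to reach it directly.

```bash
python3 -m jog '{"offset":[[-0.015,0.01,-0.02],[-0.015,0.01,-0.03],[-0.007,0,-0.03],[0,0,-0.03],[0,0,0],[0,0,0],[0,0,0]],"yaw":[0,0,0,0,0,0,0],"jaw":[0,0,0,0,0,0,0]}' 40
python3 -c "
from h import *
o=manip.get_obs();print(np.round(o['joint_pos'],2))"
```

```text
clock: 46.95
position: [0.3838, -0.05, 0.0721]
ee_rot: [0.718, 0.696, 0.0, 0.001]
ft_force: [0.2, 0.3, 0.1]
grip_width: 0.997
grasp_force: 0.0
[-0.65 -0.07  0.65  2.26  0.05  0.94 -0.06]
```

```bash
python3 -m jog '{"offset":[[0,0,-0.02],[0,0,-0.02],[0,0,-0.014],[0,0,0],[0,0,0],[0,0,0]],"yaw":[0,0,0,0,0,0],"jaw":[0,0,0,0,0,0]}' 40
python3 -c "
from h import *
o=manip.get_obs();print(np.round(o['joint_pos'],2))"
```

```text
clock: 47.45
position: [0.3841, -0.0497, 0.0183]
ee_rot: [0.718, 0.696, 0.001, 0.001]
ft_force: [0.1, -0.3, 0.3]
grip_width: 1.003
grasp_force: 0.0
[-0.64  0.07  0.68  2.3  -0.06  0.79  0.05]
```

```bash
python3 -m jog '{"offset":[[0,0,0],[0,0,0],[0,0,0],[0,0,0],[0,0,0],[0,0,0.03],[0,0,0.04],[0,0,0.04],[0.02,-0.002,0.032],[0.028,-0.002,0],[0.028,-0.002,0],[0.028,-0.002,0],[0.028,-0.002,0],[0.028,-0.002,0],[0.028,-0.002,0],[0.028,0,0],[0,0,0],[0,0,0],[0,0,0],[0,0,0]],"yaw":[0,0,0,0,0,0,0,0,0,0,0,0,0,0,0,0,0,0,0,0],"jaw":[0.5,1,1,1,1,1,1,1,1,1,1,1,1,1,1,1,1,1,1,1]}' 40
python3 - <<'E'
from h import *
o,p=wrist(); P=o["position"]; print(np.round(P*1000,1)); z=P[2]+.024
print(redtop(o,p,z,proj(p,o,[P[0],P[1],z])))
E
```

```text
clock: 49.12
position: [0.5979, -0.064, 0.1588]
ee_rot: [0.718, 0.696, 0.0, -0.0]
ft_force: [-0.4, -0.3, -0.5]
grip_width: 0.409
grasp_force: 40.6
[597.9 -64.  158.8]
(array([ 221,  232,   76,   65, 3886], dtype=int32), array([258.59341225, 264.28281009]), array([598. , -63.5, 182.8]))
```

```bash
python3 -m jog '{"offset":[[0.0022,-0.0002,0],[0,0,-0.02],[0,0,-0.02],[0,0,-0.016],[0,0,0],[0,0,0],[0,0,0]],"yaw":[0,0,0,0,0,0,0],"jaw":[1,1,1,1,1,1,1]}' 40
```

```text
clock: 49.75
position: [0.6014, -0.0641, 0.104]
ee_rot: [0.718, 0.696, 0.001, 0.0]
ft_force: [0.1, -0.9, -0.6]
grip_width: 0.407
grasp_force: 40.6
```

```bash
python3 -m jog '{"offset":[[-0.0006,0.0003,-0.004],[0,0,0],[0,0,-0.005],[0,0,-0.006],[0,0,-0.006],[0,0,0],[0,0,0],[0,0,0]],"yaw":[0,0,0,0,0,0,0,0],"jaw":[1,1,1,1,1,1,1,1]}' 40
```

```text
clock: 50.42
position: [0.6003, -0.0638, 0.0817]
ee_rot: [0.718, 0.696, -0.0, 0.0]
ft_force: [0.7, 0.9, -0.8]
grip_width: 0.405
grasp_force: 40.6
```

Now I'll release, back off over the −y side and check everything.

```bash
python3 -m jog '{"offset":[[0,0,-0.001],[0,0,0],[0,0,0],[0,0,0],[0,0,0],[0,0,0.02],[0,0,0.03],[0,0,0.03],[0,0,0.03],[-0.01,-0.03,0.01],[-0.01,-0.035,0],[-0.01,-0.035,0],[-0.01,-0.02,0],[0,0,0],[0,0,0],[0,0,0]],"yaw":[0,0,0,0,0,0,0,0,0,0,0,0,0,0,0,0],"jaw":[1,1,0.35,0.35,0.35,0.35,0.35,0.35,0.35,0.2,0,0,0,0,0,0]}' 40
python3 - <<'E'
from h import *
o,p=wrist("pics/w12.png"); P=o["position"]; print(np.round(P*1000,1))
look(p,["jar0","hole0"])
for d in divider(p,o,.062): print(np.round(d,1))
cv2.imwrite("pics/w12c.png",cv2.resize(cv2.imread("pics/w12.png")[0:300,130:430],None,fx=2,fy=2,interpolation=cv2.INTER_CUBIC))
t=manip.camera("top"); look(t,["jar0","clear_vial"])
E
```

```text
clock: 51.75
position: [0.5607, -0.1828, 0.2007]
ee_rot: [0.718, 0.696, 0.0, -0.0]
ft_force: [-0.4, 0.7, -0.7]
grip_width: 0.999
grasp_force: 0.0
[ 560.7 -182.8  200.7]
jar0 [598.  -61.5  59.9] 0.57
hole0 [ 567.  -111.7   55.7] 0.94
hole0 [598.5 -24.5  57.4] 0.71
hole0 [ 7.885e+02 -1.018e+02 -2.000e-01] 0.64
hole0 [ 627.6 -113.8   56.5] 0.56
[ 598.7 -108.3   62. ]
jar0 [601.6 -63.9  65.2] 0.75
jar0 [602.1  13.   60. ] 0.48
clear_vial [637.3 262.5  -1.6] 0.44
```

View pics/w12c.png

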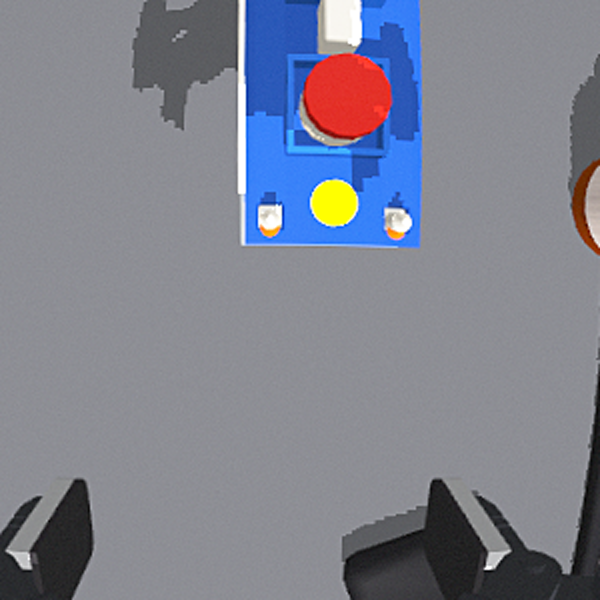

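The crop shows the jar upright inside its pocket at (346,96) and both near catches above the plate at (270,232) and (397,235). I'll hand in.

```bash
python3 -c "
from workcell import manip
print(manip.hand_in())"
```

```text
the job is handed in; nothing more can be done
None
```

I packed the case and handed it in at about 52 s; no verdict came back: four amber vials in their cavities, the divider snapped down at both ends, both red-lidded jars upright in its pockets, and the clear vial left where it was.

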